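# Set out the sorting mat for re-pinning a lock cylinder

## Robot

A 6-joint arm with a two-finger parallel gripper is mounted at the origin on a cart in front of the work surface, level with it; the furniture and walls round the work are solid. World frame = base frame: x ahead of the robot, y to its left, z up, the work surface at z = 0. Lengths are in mm, angles in degrees, forces in N, time in s.
With the tool pointing down it reaches from about 300 to 850 mm from the base axis. Payload 4.2 kg.
Tool frame: the origin (TCP) lies at the very end of the fingers, on their centre line; the grasp point (between the pads) lies 19 mm behind it; z points along the fingers, y is the line along which they close (so a half turn about z gives the same grasp; the last joint's range is limited). The gripper opens to 91 mm and grips with 3 to 60 N. Pads are 32 mm wide; open, the fingers measure 118 mm over their backs; the gripper's body (76 mm by 178 mm) begins 60 mm behind the grasp point.
Start: joints at [-67.666, 18.312, 89.639, -0, 72.044, -1.146], TCP at [229.1, -527.405, 213.976] pointing down, gripper open.
Joint ranges: [-177.97, 177.97], [-48.28, 115.42], [12.27, 149.76], [-77.06, 257.06], [2.81, 150.46], [-146.56, 146.56]. Speed limits (degrees/s): [147.25, 147.25, 180, 180, 180, 180].

## Interface

Orientations are given as [roll, pitch, yaw] about the fixed x, y, z axes, in that order (R = Rz(yaw) Ry(pitch) Rx(roll)).
In Python, from workcell import env gives the robot as it stands.
- The arm moves only by the shell command python3 -m pendant 'ROWS' [FORCE]. ROWS is a JSON object of lists of equal length, an entry for each row: "translation": the shift along the tool's x, y, z in mm, a list of three; "roll": the turn about the tool's z in rad; "hand": the closure in counts, from 0 (fully open) to 255 (shut). In form: {"translation": [[dx, dy, dz], ...], "roll": [roll, ...], "hand": [hand, ...]}. A call has exactly 8 rows; each row shifts and turns the commanded pose from where the row before left it, along the tool's axes as they then stand; what a row does not reach is not made up. A row lasts 1/12 s, in which the tool goes at most 41.7 mm and 7.16 degrees, less where a joint would pass 70% of its speed; a pose out of reach is approached as far as the arm can. A call with a gripper value outside its range is refused whole. The fingers move at their own pace and stop on an object; FORCE is the grip in N (left out, the last holds). Time passes only in rows, so rows that do not move let the fingers close, or fill a call up. It gives the time, the measured TCP pose, the force, the opening and the grip force at its end, in the units of the state.
- env.state(): the state, without advancing time (a new reading comes with each control period).
- env.grab_frame(name): name is "side" or "top" or "wrist"; returns a dict with "frame" (384x512x3 uint8, red, green, blue), "z_map" (384x512 float32, mm along the optical axis (not along the pixel's ray), 0 where there is no reading), "fx", "fy", "cx", "cy" (pixels), "pose" (4x4, takes a point from camera to world coordinates). Camera axes: x right, y down, z forward; pixel columns grow to the right and rows downward; lengths in mm; the calibration is good to about 2 mm. A picture is of the moment at which its call begins.
- env.job_done(): hands the job in; it is judged then, once.
Trained networks look in a picture, given as the dict that the camera call returned (one of the last four; its "shot" number tells which), for a name from the list of things; names that differ only in an ending like _2 or _b are one class to them, and where a whole thing is asked for, a point or a joint stands for the part that bears it (a point fixed in the world has none). Each returns a list of dicts, best first, with "score" (0 to 1); they miss things now and then, are a little off and sometimes report something else, mostly with a low value. They report only what shows in the picture. A call takes as long as a camera call.
- env.recognise(picture, label): "rect" ([centre column, centre row, width, height] in pixels, round what is visible of it).
- env.regions_of(picture, label): "pixels" (384x512 bool, what is visible of it) and "rect" ([centre column, centre row, width, height] in pixels, round what is visible of it).
The state is a dict: "time_s": time; "qpos": joint angles; "qvel": joint speeds; "effort": joint torques, N m; "ee_pos": TCP position; "ee_rot": TCP orientation; "force": force on the tool from outside, world axes, zero at the start; "torque": the same for the moment, N m; "gripper_width": finger opening in mm; "gripper_force": force on a finger pad.
Only numpy, scipy, OpenCV 4.12 (cv2) and the standard library are available. Lean on these libraries where they do the work, as an engineer would, in place of code of your own. Each camera call takes 0.05 s, during which the arm holds its last target. There are 200 camera calls.

## Task

Set out the framed sorting mat for re-pinning a lock: lay the wooden block flat in the middle of the mat, lengthwise along it, and lay the brass lock cylinder on top of the block, centred and lengthwise along it. On the mat's long centre line, midway between the block's end and the frame, stand the wide grease tin at the end of the mat nearest the oil can, and the small pin tin likewise at the other end. Leave the oil can and the tall polish tin where they stand.

Things in the scene. Friction and masses are not known exactly. Their poses are not given: they have to be found in the camera images.
- mat: sorting mat: dark mat in a beech frame, 288 x 168 mm outside, fixed to the bench, long side across the robot's front (turned up to 12 degrees). Origin: centre of its underside; x along its long side (about to the robot's left), y along the short side (about towards the robot), z up. Mat surface 7 mm above the bench, 252 x 132 mm inside the frame; frame 18 mm wide, its top 15 mm above the bench.
- block_center (a point): brown wooden packing block, a plain cuboid 45 x 85 x 32 mm (x, y, z), lying flat; point at its centre, y along its length, z up; starts on the bench, in any of four places in a row between robot and mat
- lock_cylinder_center (a point): brass door-lock cylinder lying flat on its side, 32 x 68 x 17 mm (x, y, z); point at its centre (half-way up), y along its length, z up; it has a narrow waist in the middle of its length (the full 32 mm width is there from 6 mm outward on either side) and can be gripped at its middle across the 32 mm; starts on the bench, in any of four places in a row between robot and mat
- grease_tin_center (a point): the wide round tin with a bare metal press lid, 63 mm across the lid (60 mm below it), 46 mm high; point at its centre (half-way up), z up; starts on the bench, in any of four places in a row between robot and mat
- pin_tin_center (a point): the small low round tin, bare metal all over, 46 mm across, 32 mm high; point at its centre (half-way up), z up; starts on the bench, in any of four places in a row between robot and mat
- oil_can_center (a point): bystander: oil can with a round body 64 mm across and 74 mm high and a thin upright spout to 150 mm; stands loose on the bench beyond one end of the mat (either one); point on its axis 37 mm above the bench
- polish_tin_center (a point): bystander: the tall round tin with a bare metal lid, 51 mm across, 60 mm high; stands loose on the bench beyond the other end of the mat; point at its centre (half-way up)

How it is judged:
By the outcome, as a careful person would: the job done as asked, in the order asked, and still so for the second after the job is handed in, with the robot touching nothing.
It also fails if it takes over 112 s, if anything falls off the work surface, if the arm or the gripper's body presses on something with over 40 N, if the wrist force passes 120 N, or if a joint passes its speed limit or range.

## Working session

There is one attempt and no reset: what is moved stays moved. The work goes in short steps, Python scripts to look and compute and a shell command to move; the robot and the scene stay as the last step left them, time stands still between calls to the robot, and variables do not carry over. Pictures are saved under pics/ and viewed, at most 14 in all, crops included, and the job is handed in when it is done.

```bash
ls; mkdir -p pics; cat > h.py <<'E'
import numpy as np, cv2
from workcell import env
def save(p,n): cv2.imwrite(f'pics/{n}.png',p['frame'][:,:,::-1])
def pts(p,mask=None):
    z=p['z_map']; m=(z>0) if mask is None else (mask&(z>0))
    v,u=np.nonzero(m); d=z[v,u]
    c=np.stack([(u-p['cx'])/p['fx']*d,(v-p['cy'])/p['fy']*d,d,np.ones_like(d)])
    return (np.array(p['pose'])@c)[:3].T
E
python3 - <<'E'
from h import *
s=env.state(); print(s)
ps={n:env.grab_frame(n) for n in('top','side')}
cv2.imwrite('pics/a.png',np.vstack([ps[n]['frame'] for n in ps])[:,:,::-1][:, :] if 0 else cv2.resize(np.hstack([ps[n]['frame'] for n in ps])[:,:,::-1],(800,300)))
save(ps['top'],'top0')
for n,p in ps.items():
    print(n,np.round(p['pose'],3).tolist(),p['fx'])
    for l in['mat','block_center','lock_cylinder_center','grease_tin_center','pin_tin_center','oil_can_center','polish_tin_center']:
        for r in env.regions_of(p,l)[:2]:
            q=pts(p,r['pixels']); zt=np.percentile(q[:,2],90); t=q[q[:,2]>zt-5]
            (c,sz,a)=cv2.minAreaRect(t[:,:2].astype(np.float32))
            print(l,round(r['score'],2),np.round(r['rect']).tolist(),'ztop',round(float(zt),1),'med',np.round(np.median(t,0),1),'rect',np.round(c,1),np.round(sz,1),round(a,1))
E
```

```text
pics
{'time_s': 0.0, 'qpos': array([-6.76663868e+01,  1.83514103e+01,  8.97057491e+01, -2.50090172e-03,
        7.20435463e+01, -1.14520283e+00]), 'qvel': array([ 0.02732578,  0.06490389,  0.0591957 , -0.10284826, -0.04603802,
        0.04527953]), 'effort': array([ 6.57786359e-05, -4.12461805e+01, -2.31969362e+01,  7.23748212e-02,
        4.55452956e-02, -1.66270465e-04]), 'ee_pos': array([ 228.89031199, -526.93442036,  213.1270443 ]), 'ee_rot': array([-1.79899267e+02,  3.64524722e-04,  2.34795894e+01]), 'force': array([ 0.20666098, -0.18450093,  0.32031447]), 'torque': array([0.00177003, 0.04124991, 0.05181987]), 'gripper_force': 0.0, 'gripper_width': 91.08182854125631}
top [[0.011, -0.996, 0.091, 475.697], [-1.0, -0.009, 0.018, -42.603], [-0.017, -0.091, -0.996, 948.22], [0.0, 0.0, 0.0, 1.0]] 367.2611883536864
mat 0.64 [232.0, 144.0, 110.0, 61.0] ztop 15.4 med [669.1  29.   14.5] rect [671.7  28.5] [169.2 287.1] 0.5
block_center 0.73 [364.0, 236.0, 42.0, 21.0] ztop 33.5 med [ 439.5 -305.4   31.6] rect [ 439.6 -305.2] [44.2 85. ] 0.7
lock_cylinder_center 0.56 [207.0, 234.0, 30.0, 1
[... 949 characters left out ...]
71 [267.0, 247.0, 19.0, 19.0] ztop 17.2 med [431.   95.4  15.2] rect [434.5  94.4] [66.2 27.4] 90.0
grease_tin_center 0.78 [291.0, 212.0, 24.0, 25.0] ztop 47.0 med [438.  -31.8  45.3] rect [437.6 -32.1] [62.4 61. ] 84.1
grease_tin_center 0.22 [265.0, 246.0, 15.0, 21.0] ztop 16.7 med [431.5  94.8  14.9] rect [437.1  94.1] [31.3 67.9] 4.1
pin_tin_center 0.55 [315.0, 181.0, 14.0, 20.0] ztop 32.6 med [ 442.3 -176.    31.2] rect [ 442.8 -176.9] [43.2 43.9] 31.1
oil_can_center 0.64 [158.0, 232.0, 10.0, 12.0] ztop 90.4 med [674.9 258.8  90.3] rect [675.3 260.2] [8.6 6.6] 31.6
polish_tin_center 0.82 [276.0, 129.0, 15.0, 26.0] ztop 60.1 med [ 661.5 -311.5   59. ] rect [ 663.  -312.9] [47.9 51.8] 31.5
```

View pics/a.png

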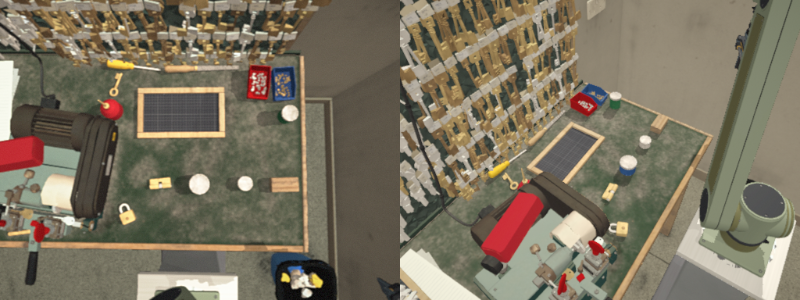

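```bash
python3 -m pendant '{"translation":[[0,0,-20],[0,0,-20],[0,0,-20],[0,0,-20],[0,0,-20],[0,0,-20],[0,0,-20],[0,0,-20]],"roll":[-0.12,-0.12,-0.12,-0.12,-0.12,-0.12,-0.12,-0.12],"hand":[0,0,0,0,0,0,0,0]}' 20
python3 -m pendant '{"translation":[[0,0,0],[0,0,0],[25,16,0],[35,20,0],[35,20,0],[35,20,0],[35,20,0],[35,20,0]],"roll":[-0.1,-0.1,0,0,0,0,0,0],"hand":[0,0,0,0,0,0,0,0]}'
python3 -m pendant '{"translation":[[35,20,0],[35,20,0],[35,20,0],[35,20,0],[20,10,0],[0,0,0],[0,0,0],[0,0,0]],"roll":[0,0,0,0,0,0,0,0],"hand":[0,0,0,0,0,0,0,0]}'
cat > look.py <<'E'
from h import *
import sys
def look(cam,labels,name=None):
    p=env.grab_frame(cam)
    if name: save(p,name)
    for l in labels:
        for r in env.regions_of(p,l)[:1]:
            q=pts(p,r['pixels']); zt=np.percentile(q[:,2],85); t=q[abs(q[:,2]-zt)<4]
            (c,sz,a)=cv2.minAreaRect(t[:,:2].astype(np.float32))
            print(l,round(r['score'],2),np.round(r['rect']).tolist(),'ztop',round(float(zt),1),'rect',np.round(c,1),np.round(sz,1),round(a,2))
    return p
if __name__=='__main__':
    s=env.state(); print(s['time_s'],s['ee_pos'].round(1),s['ee_rot'].round(2))
    p=look(sys.argv[1],sys.argv[3:],sys.argv[2]); print(np.round(p['pose'],3).tolist(),p['fx'])
E
python3 look.py wrist w1 block_center lock_cylinder_center grease_tin_center pin_tin_center mat
```

```text
time_s: 1.47
ee_pos: [229.0, -527.2, 375.0]
ee_rot: [180.0, 0.0, 78.8]
force: [1.1, 0.7, -0.5]
gripper_width: 91.5
gripper_force: 0.0
time_s: 2.13
ee_pos: [345.7, -325.8, 374.1]
ee_rot: [180.0, 0.0, 89.9]
force: [0.6, -0.2, 0.3]
gripper_width: 91.1
gripper_force: 0.0
time_s: 2.8
ee_pos: [435.2, -168.1, 374.0]
ee_rot: [-180.0, 0.0, 89.9]
force: [-0.1, 0.1, 0.0]
gripper_width: 91.5
gripper_force: 0.0
2.8 [ 435.2 -168.1  374. ] [-1.7999e+02  5.0000e-02  8.9940e+01]
block_center 0.96 [262.0, 227.0, 28.0, 50.0] ztop 31.8 rect [ 439.1 -304.4] [44.7 85.2] 0.88
lock_cylinder_center 0.71 [264.0, 10.0, 22.0, 13.0] ztop 15.8 rect [436.1  70.3] [23.  22.5] 13.66
grease_tin_center 0.7 [265.0, 75.0, 37.0, 46.0] ztop 45.7 rect [438.5 -34.2] [62.1 60.3] 88.7
pin_tin_center 0.65 [263.0, 164.0, 21.0, 27.0] ztop 31.7 rect [ 442.1 -179.1] [42.4 44.8] 0.17
mat 0.95 [405.0, 65.0, 118.0, 122.0] ztop 14.1 rect [673.  -17.1] [169.  194.9] 0.87
[[1.0, -0.002, -0.0, 434.78], [-0.002, -0.962, -0.272, -90.451], [0.0, 0.272, -0.962, 543.846], [0.0, 0.0, 0.0, 1.0]] 294.0331970873362
```

View pics/w1.png

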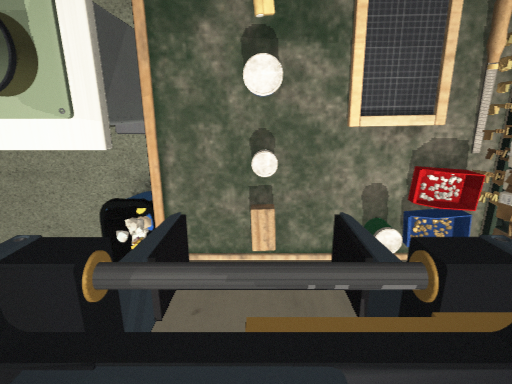

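```bash
python3 -m pendant '{"translation":[[25,28,0],[25,28,0],[25,28,0],[25,28,0],[25,28,0],[25,28,0],[0,0,0],[0,0,0]],"roll":[0,0,0,0,0,0,0,0],"hand":[0,0,0,0,0,0,0,0]}'
cat > mat.py <<'E'
from h import *
p=env.grab_frame('wrist'); save(p,'w2')
for l in ['mat']:
    r=env.regions_of(p,l)[0]; q=pts(p,r['pixels'])
    f=q[abs(q[:,2]-15)<3]; print('frame z',np.median(f[:,2]),cv2.minAreaRect(f[:,:2].astype(np.float32)))
    s=q[abs(q[:,2]-7)<3]; print('surf z',np.median(s[:,2]),cv2.minAreaRect(s[:,:2].astype(np.float32)))
P=pts(p); b=P[(P[:,2]>40)]; 
m=(abs(b[:,1]-28)<200)&(b[:,0]>640); print('tall behind: min x',np.percentile(b[m][:,0],[0,1,5]))
E
python3 mat.py; python3 look.py wrist w3 lock_cylinder_center grease_tin_center pin_tin_center oil_can_center
```

```text
time_s: 3.77
ee_pos: [604.5, -17.1, 372.4]
ee_rot: [-179.9, 0.0, 90.0]
force: [-0.6, 0.0, -0.9]
gripper_width: 90.7
gripper_force: 0.0
frame z 14.068509677602492 ((672.298095703125, 29.681106567382812), (167.89126586914062, 287.7928161621094), 0.8796132206916809)
surf z 6.070357832512286 ((672.872802734375, 29.443084716796875), (132.41357421875, 252.8352508544922), 0.9291728734970093)
tall behind: min x [640.00250541 641.12995277 645.64663868]
3.8667 [603.2 -18.5 373.8] [-1.7996e+02  3.0000e-02  8.9900e+01]
lock_cylinder_center 0.83 [163.0, 92.0, 33.0, 40.0] ztop 15.3 rect [437.9  94. ] [31.7 68.5] 9.4
grease_tin_center 0.8 [170.0, 166.0, 40.0, 40.0] ztop 45.3 rect [440.1 -33.8] [62.6 60.1] 83.45
pin_tin_center 0.24 [164.0, 94.0, 33.0, 40.0] ztop 15.3 rect [437.9  94. ] [31.7 68.5] 9.4
oil_can_center 0.52 [292.0, 304.0, 28.0, 28.0] ztop 59.0 rect [ 661.9 -306.6] [46.5 35.4] 1.81
[[1.0, -0.002, -0.001, 602.918], [-0.002, -0.962, -0.272, 59.088], [-0.0, 0.272, -0.962, 543.704], [0.0, 0.0, 0.0, 1.0]] 294.0331970873362
```

View pics/w3.png

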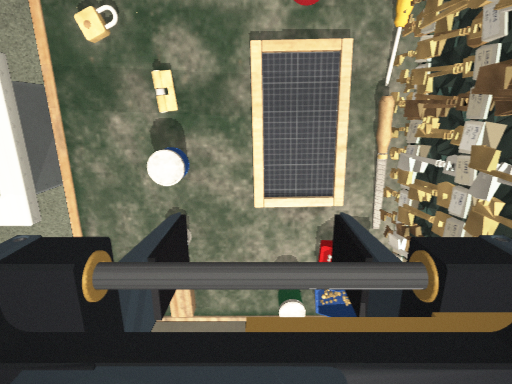

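```bash
python3 - <<'E'
from h import *
for c in('side','wrist'):
    P=pts(env.grab_frame(c)); m=(abs(P[:,1]-29)<130)&(P[:,0]>690)&(P[:,2]<330)
    for a in range(20,330,40):
        k=P[m&(P[:,2]>=a)&(P[:,2]<a+40)]
        if len(k)>5: print(c,a,len(k),np.percentile(k[:,0],[0,2,10]).round())
E
```

```text
side 20 461 [742. 810. 815.]
side 60 570 [813. 816. 824.]
side 100 928 [815. 817. 821.]
side 140 497 [824. 828. 831.]
side 180 934 [828. 831. 833.]
side 220 1154 [816. 819. 828.]
side 260 640 [823. 828. 833.]
side 300 545 [830. 833. 835.]
wrist 20 2039 [806. 810. 816.]
wrist 60 2996 [813. 816. 829.]
wrist 100 3961 [814. 817. 820.]
wrist 140 2264 [824. 827. 831.]
wrist 180 5584 [829. 831. 832.]
wrist 220 5159 [815. 818. 822.]
wrist 260 1009 [823. 825. 831.]
```

```bash
python3 -m pendant '{"translation":[[-32,-18,0],[-32,-18,0],[-32,-18,0],[-32,-18,0],[-32,-18,0],[-32,-18,0],[-32,-18,0],[-32,-18,0]],"roll":[-0.016,0,0,0,0,0,0,0],"hand":[0,0,0,0,0,0,0,0]}'
python3 -m pendant '{"translation":[[-10,-7,30],[-10,-7,35],[-10,-6,40],[0,0,40],[0,0,40],[0,0,40],[0,0,20],[0,0,0]],"roll":[0,0,0,0,0,0,0,0],"hand":[0,0,0,0,0,0,0,0]}'
python3 look.py wrist w4 block_center
```

```text
time_s: 4.88
ee_pos: [461.5, -277.0, 374.4]
ee_rot: [180.0, 0.0, 90.8]
force: [0.7, 0.1, 0.5]
gripper_width: 91.6
gripper_force: 0.0
time_s: 5.55
ee_pos: [440.1, -304.0, 124.3]
ee_rot: [-179.5, -0.4, 90.8]
force: [-0.1, 0.3, -0.7]
gripper_width: 91.3
gripper_force: 0.0
5.55 [ 440.1 -304.   124.3] [-179.52   -0.35   90.83]
block_center 0.73 [260.0, 195.0, 52.0, 92.0] ztop 31.7 rect [ 439.4 -304.6] [44.5 84.6] 2.05
[[1.0, 0.015, -0.004, 439.962], [0.014, -0.964, -0.266, -227.464], [-0.008, 0.266, -0.964, 294.738], [0.0, 0.0, 0.0, 1.0]] 294.0331970873362
```

```bash
python3 -m pendant '{"translation":[[0,0,35],[0,0,35],[0,0,25],[0,0,15],[0,0,10],[0,0,0],[0,0,0],[0,0,0]],"roll":[0,0,0,0,0,0,0,0],"hand":[0,0,0,0,0,0,0,255]}' 30
python3 -m pendant '{"translation":[[0,0,0],[0,0,0],[0,0,0],[0,0,0],[0,0,0],[0,0,0],[0,0,0],[0,0,0]],"roll":[0,0,0,0,0,0,0,0],"hand":[255,255,255,255,255,255,255,255]}'
```

```text
time_s: 6.32
ee_pos: [444.9, -307.0, 10.9]
ee_rot: [179.8, 0.1, 90.9]
force: [0.6, -0.6, 0.5]
gripper_width: 87.2
gripper_force: 0.0
time_s: 6.98
ee_pos: [443.2, -305.8, 9.0]
ee_rot: [-180.0, -0.0, 90.9]
force: [-0.4, 0.2, 1.5]
gripper_width: 45.0
gripper_force: 30.0
```

```bash
python3 -m pendant '{"translation":[[0,0,-10],[0,0,-20],[0,0,-30],[0,0,-40],[0,0,0],[20,14,0],[27,19,0],[27,19,0]],"roll":[0,0,0,0,0,0,0,0],"hand":[255,255,255,255,255,255,255,255]}'
python3 -m pendant '{"translation":[[27,19,0],[27,19,0],[27,19,0],[27,19,0],[27,19,0],[27,19,0],[27,19,0],[27,19,0]],"roll":[0,0,0,0,0,0,0,0],"hand":[255,255,255,255,255,255,255,255]}'
python3 -m pendant '{"translation":[[20,15,0],[10,10,0],[5,5,0],[0,0,0],[0,0,0],[0,0,0],[0,0,0],[0,0,0]],"roll":[0,0,0,0,0,0,0,0],"hand":[255,255,255,255,255,255,255,255]}'
```

```text
time_s: 7.65
ee_pos: [494.6, -230.8, 109.6]
ee_rot: [179.9, 0.0, 90.7]
force: [-0.1, -1.1, -0.1]
gripper_width: 44.8
gripper_force: 30.0
time_s: 8.32
ee_pos: [643.7, -11.3, 109.1]
ee_rot: [180.0, 0.0, 90.9]
force: [0.6, -0.4, -0.8]
gripper_width: 44.9
gripper_force: 30.0
time_s: 8.98
ee_pos: [672.0, 21.6, 109.2]
ee_rot: [-180.0, 0.0, 90.8]
force: [0.0, 0.3, -0.4]
gripper_width: 44.8
gripper_force: 30.0
```

```bash
cat > chk.py <<'E'
from h import *
import sys
s=env.state(); print(s['time_s'],s['ee_pos'].round(1),s['ee_rot'].round(2))
p=env.grab_frame(sys.argv[1]); save(p,sys.argv[2])
for l in sys.argv[3:]:
    for r in env.regions_of(p,l)[:1]:
        q=pts(p,r['pixels'])
        if l=='mat':
            for z in(15,7):
                f=q[abs(q[:,2]-z)<3]; print('mat',z,np.round(np.hstack(cv2.minAreaRect(f[:,:2].astype(np.float32))),1))
        else:
            zt=np.percentile(q[:,2],85); f=q[abs(q[:,2]-zt)<4]; print(l,round(r['score'],2),'z',zt.round(1),np.round(np.hstack(cv2.minAreaRect(f[:,:2].astype(np.float32))),1))
E
python3 chk.py wrist w5 block_center mat; python3 chk.py top t5 block_center mat
```

```text
8.9833 [672.   21.6 109.2] [-1.7999e+02  1.0000e-02  9.0790e+01]
block_center 0.91 z 131.8 [671.4  23.4  45.2  83.2   0.8]
mat 15 [672.3  31.6 167.8 283.5   0.9]
mat 7 [672.4  29.7 133.1 253.8   1. ]
9.1333 [672.3  22.  109.1] [1.7999e+02 1.0000e-02 9.0820e+01]
block_center 0.47 z 60.5 [ 662.9 -316.1   46.5   50.5   45.3]
mat 15 [6.728e+02 1.380e+01 1.660e+02 2.578e+02 5.000e-01]
mat 7 [665.8  18.7 260.9 152.9  89.7]
```

View pics/w5.png

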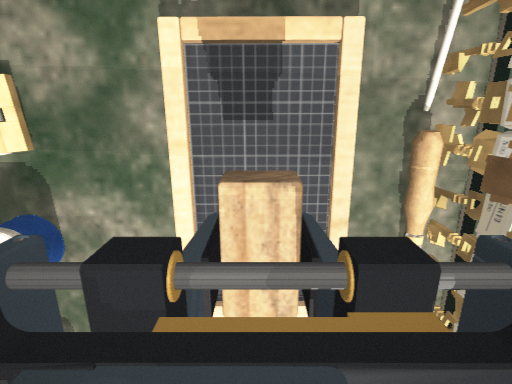

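```bash
python3 -m pendant '{"translation":[[4,1,0],[3,0,20],[0,0,30],[0,0,20],[0,0,10],[0,0,5],[0,0,3],[0,0,2]],"roll":[0,0,0,0,0,0,0,0],"hand":[255,255,255,255,255,255,255,255]}'
python3 -m pendant '{"translation":[[0,0,1],[0,0,0],[0,0,0],[0,0,0],[0,0,0],[0,0,0],[0,0,0],[0,0,0]],"roll":[0,0,0,0,0,0,0,0],"hand":[255,255,255,255,255,255,255,255]}'
```

```text
time_s: 9.95
ee_pos: [674.3, 29.7, 19.7]
ee_rot: [179.9, 0.0, 90.9]
force: [0.3, -0.4, -0.9]
gripper_width: 44.8
gripper_force: 30.0
time_s: 10.62
ee_pos: [673.4, 29.5, 18.0]
ee_rot: [180.0, 0.0, 90.9]
force: [-0.3, 0.7, -0.5]
gripper_width: 44.9
gripper_force: 30.0
```

```bash
python3 -m pendant '{"translation":[[0,0,1],[0,0,0.5],[0,0,0],[0,0,0],[0,0,0],[0,0,0],[0,0,0],[0,0,0]],"roll":[0,0,0,0,0,0,0,0],"hand":[255,255,255,255,255,255,255,255]}'
python3 -m pendant '{"translation":[[0,0,0],[0,0,0],[0,0,0],[0,0,0],[0,0,0],[0,0,0],[0,0,0],[0,0,0]],"roll":[0,0,0,0,0,0,0,0],"hand":[80,80,80,80,80,80,80,80]}'
python3 -m pendant '{"translation":[[0,0,-10],[0,0,-20],[0,0,-30],[0,0,-40],[0,0,-20],[0,0,0],[0,0,0],[0,0,0]],"roll":[0,0,0,0,0,0,0,0],"hand":[80,80,80,80,80,80,80,80]}'
python3 chk.py wrist w6 block_center mat lock_cylinder_center
```

```text
time_s: 11.28
ee_pos: [673.4, 29.5, 16.4]
ee_rot: [180.0, 0.0, 90.9]
force: [0.2, 0.4, -0.7]
gripper_width: 45.4
gripper_force: 30.0
time_s: 11.95
ee_pos: [673.4, 29.6, 16.5]
ee_rot: [180.0, 0.0, 90.9]
force: [0.0, -0.6, 0.2]
gripper_width: 62.7
gripper_force: 0.0
time_s: 12.62
ee_pos: [672.7, 29.5, 136.0]
ee_rot: [-179.9, 0.0, 90.9]
force: [0.1, -0.4, -1.2]
gripper_width: 62.9
gripper_force: 0.0
12.6167 [672.7  29.5 136. ] [-1.7992e+02  1.0000e-02  9.0860e+01]
block_center 0.91 z 38.5 [672.8  30.5  45.   84.3   0.8]
mat 15 [672.4  29.4 167.9 287.9   0.9]
mat 7 [672.1  37.2 133.1 271.1   0.9]
lock_cylinder_center 0.79 z 14.9 [437.9  93.3  29.7  68.2   6.3]
```

```bash
python3 -m pendant '{"translation":[[8.5,-29,0],[8.5,-29,0],[8.5,-29,0],[8.5,-29,0],[8.5,-29,0],[8.5,-29,0],[8.5,-29,0],[8.5,-29,0]],"roll":[0,0,0,0,0,0,0,0],"hand":[60,60,60,60,60,60,60,60]}'
python3 -m pendant '{"translation":[[0,-2,20],[0,0,10],[0,0,0],[0,0,0],[0,0,0],[0,0,0],[0,0,0],[0,0,0]],"roll":[0,0,0,0,0,0,0,0],"hand":[60,60,60,60,60,60,60,60]}'
python3 chk.py wrist w7 lock_cylinder_center
```

```text
time_s: 13.48
ee_pos: [438.5, 94.2, 135.7]
ee_rot: [-179.9, 0.0, 90.8]
force: [0.2, 0.3, 0.3]
gripper_width: 70.0
gripper_force: 0.0
time_s: 14.15
ee_pos: [438.9, 94.0, 106.8]
ee_rot: [180.0, -0.0, 90.8]
force: [-0.1, 0.8, -0.5]
gripper_width: 69.7
gripper_force: 0.0
14.15 [438.9  94.  106.8] [179.96  -0.    90.84]
lock_cylinder_center 0.83 z 15.4 [437.7  93.4  30.5  68.3   6.6]
```

View pics/w7.png

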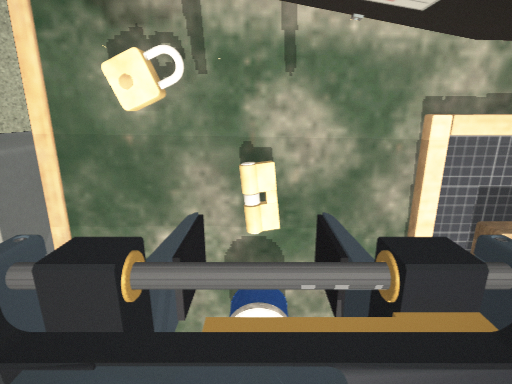

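```bash
python3 -m pendant '{"translation":[[0,0,5],[-0.6,-1,20],[0,0,25],[0,0,25],[0,0,15],[0,0,8],[0,0,2],[0,0,0]],"roll":[-0.1,0,0,0,0,0,0,0],"hand":[60,60,60,60,60,60,60,60]}' 25
python3 -m pendant '{"translation":[[0,0,0],[0,0,0],[0,0,0],[0,0,0],[0,0,0],[0,0,0],[0,0,0],[0,0,0]],"roll":[0,0,0,0,0,0,0,0],"hand":[60,60,60,60,60,60,60,60]}'
```

```text
time_s: 14.92
ee_pos: [437.7, 93.3, 6.4]
ee_rot: [-180.0, 0.0, 96.6]
force: [0.2, 0.0, -0.3]
gripper_width: 69.5
gripper_force: 0.0
time_s: 15.58
ee_pos: [437.5, 93.3, 6.5]
ee_rot: [180.0, 0.0, 96.6]
force: [-0.5, 0.7, -0.2]
gripper_width: 69.8
gripper_force: 0.0
```

```bash
python3 -m pendant '{"translation":[[0,0,2.5],[0,0,1.5],[0,0,0],[0,0,0],[0,0,0],[0,0,0],[0,0,0],[0,0,0]],"roll":[0,0,0,0,0,0,0,0],"hand":[60,60,60,150,255,255,255,255]}' 25
python3 -m pendant '{"translation":[[0,0,0],[0,0,0],[0,0,0],[0,0,0],[0,0,-10],[0,0,-20],[0,0,-30],[0,0,-40]],"roll":[0,0,0,0,0,0,0,0],"hand":[255,255,255,255,255,255,255,255]}'
python3 chk.py wrist w8 lock_cylinder_center
```

```text
time_s: 16.25
ee_pos: [437.5, 93.3, 2.5]
ee_rot: [180.0, 0.0, 96.6]
force: [-0.3, 0.0, -0.2]
gripper_width: 39.2
gripper_force: 0.0
time_s: 16.92
ee_pos: [434.9, 92.8, 101.3]
ee_rot: [-179.6, 0.0, 96.6]
force: [1.7, 0.1, -2.3]
gripper_width: 31.0
gripper_force: 25.0
16.9167 [434.9  92.8 101.3] [-1.7959e+02  3.0000e-02  9.6590e+01]
lock_cylinder_center 0.8 z 114.3 [433.2  93.   28.3  67.6   6.4]
```

```bash
python3 -m pendant '{"translation":[[0,0,0],[-9,33,0],[-9,33,0],[-9,33,0],[-9,33,0],[-9,33,0],[-9,33,0],[-9,33,0]],"roll":[0.1,0,0,0,0,0,0,0],"hand":[255,255,255,255,255,255,255,255]}'
python3 -m pendant '{"translation":[[-4,3,0],[0,0,0],[0,0,0],[0,0,0],[0,0,0],[0,0,0],[0,0,0],[0,0,0]],"roll":[0,0,0,0,0,0,0,0],"hand":[255,255,255,255,255,255,255,255]}'
python3 chk.py wrist w9 lock_cylinder_center mat block_center
```

```text
time_s: 17.68
ee_pos: [670.0, 33.2, 100.7]
ee_rot: [-179.8, 0.0, 90.9]
force: [0.4, 0.5, -1.9]
gripper_width: 31.5
gripper_force: 25.0
time_s: 18.35
ee_pos: [672.1, 30.2, 102.8]
ee_rot: [180.0, 0.0, 90.9]
force: [-0.2, 0.0, -2.0]
gripper_width: 31.7
gripper_force: 25.0
18.35 [672.1  30.2 102.8] [179.98   0.    90.88]
lock_cylinder_center 0.92 z 115.6 [671.6  30.4  31.4  67.9   1.2]
mat 15 [672.2  37.8 167.8 270.3   0.8]
mat 7 [672.4  29.3 132.8 254.2   0.9]
block_center 0.71 z 38.5 [672.7  32.5  44.9  80.2   0.8]
```

View pics/w9.png

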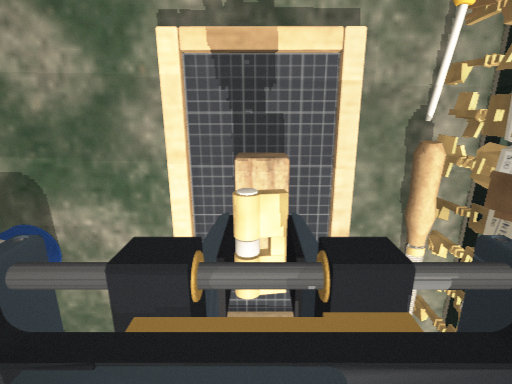

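```bash
python3 -m pendant '{"translation":[[0,1,5],[0,0,15],[0,0,15],[0,0,12],[0,0,7],[0,0,3],[0,0,2],[0,0,0]],"roll":[0,0,0,0,0,0,0,0],"hand":[255,255,255,255,255,255,255,255]}'
python3 -m pendant '{"translation":[[0,0,0.5],[0,0,0.5],[0,0,0],[0,0,0],[0,0,0],[0,0,0],[0,0,0],[0,0,0]],"roll":[0,0,0,0,0,0,0,0],"hand":[255,255,255,255,255,255,255,255]}'
```

```text
time_s: 19.22
ee_pos: [673.7, 29.8, 43.4]
ee_rot: [180.0, 0.0, 90.9]
force: [-0.2, 0.7, -1.4]
gripper_width: 31.3
gripper_force: 25.0
time_s: 19.88
ee_pos: [673.5, 29.8, 42.5]
ee_rot: [180.0, 0.0, 90.9]
force: [0.1, 0.1, -1.3]
gripper_width: 31.5
gripper_force: 25.0
```

```bash
python3 -m pendant '{"translation":[[0,0,0.7],[0,0,0.5],[0,0,0],[0,0,0],[0,0,0],[0,0,0],[0,0,0],[0,0,0]],"roll":[0,0,0,0,0,0,0,0],"hand":[255,255,255,255,255,255,255,255]}'
python3 -m pendant '{"translation":[[0,0,0],[0,0,0],[0,0,0],[0,0,0],[0,0,0],[0,0,0],[0,0,0],[0,0,0]],"roll":[0,0,0,0,0,0,0,0],"hand":[100,100,100,100,100,100,100,100]}'
python3 -m pendant '{"translation":[[0,0,-10],[0,0,-20],[0,0,-30],[0,0,-30],[0,0,-20],[0,0,0],[0,0,0],[0,0,0]],"roll":[0,0,0,0,0,0,0,0],"hand":[100,80,60,30,0,0,0,0]}'
python3 chk.py wrist w10 lock_cylinder_center mat block_center grease_tin_center
```

```text
time_s: 20.55
ee_pos: [673.5, 29.9, 41.3]
ee_rot: [180.0, 0.0, 90.9]
force: [0.8, 0.1, -0.5]
gripper_width: 31.4
gripper_force: 25.0
time_s: 21.22
ee_pos: [673.5, 29.9, 41.2]
ee_rot: [180.0, 0.0, 90.9]
force: [-0.3, -0.2, 0.7]
gripper_width: 55.6
gripper_force: 0.0
time_s: 21.88
ee_pos: [672.7, 29.8, 150.5]
ee_rot: [-179.9, 0.0, 90.9]
force: [-0.5, 0.1, -0.8]
gripper_width: 91.1
gripper_force: 0.0
21.8833 [672.7  29.8 150.5] [-1.7991e+02  1.0000e-02  9.0860e+01]
lock_cylinder_center 0.74 z 54.3 [670.4  29.4  24.8  68.7   0. ]
mat 15 [672.5  29.8 167.8 287.2   0.9]
mat 7 [672.1  46.1 132.7 220.9   0.9]
block_center 0.86 z 38.4 [672.7  30.8  45.   83.9   0.8]
grease_tin_center 0.78 z 44.8 [437.9 -11.3  55.8  18.9   4.3]
```

```bash
python3 -m pendant '{"translation":[[-8,-31,0],[-8,-31,0],[-8,-31,0],[-8,-31,0],[-8,-31,0],[-8,-31,0],[-8,-31,0],[-4,-18,0]],"roll":[0,0,0,0,0,0,0,0],"hand":[0,0,0,0,0,0,0,0]}'
python3 -m pendant '{"translation":[[0,0,10],[0,0,10],[0,0,0],[0,0,0],[0,0,0],[0,0,0],[0,0,0],[0,0,0]],"roll":[0,0,0,0,0,0,0,0],"hand":[0,0,0,0,0,0,0,0]}'
python3 chk.py wrist w11 grease_tin_center; python3 chk.py top t11 lock_cylinder_center block_center mat
```

```text
time_s: 22.8
ee_pos: [435.5, -34.1, 150.6]
ee_rot: [-179.8, 0.0, 90.8]
force: [-0.4, 0.5, 0.7]
gripper_width: 91.2
gripper_force: 0.0
time_s: 23.47
ee_pos: [439.7, -33.6, 131.5]
ee_rot: [180.0, 0.0, 90.9]
force: [0.3, 0.8, -0.9]
gripper_width: 91.2
gripper_force: 0.0
23.4667 [439.7 -33.6 131.5] [1.7997e+02 1.0000e-02 9.0870e+01]
grease_tin_center 0.55 z 45.3 [438.6 -33.6  62.7  62.4  31. ]
23.5667 [439.6 -33.6 131.4] [1.7998e+02 1.0000e-02 9.0860e+01]
lock_cylinder_center 0.77 z 55.0 [671.5  28.4  28.6  67.1   0.7]
block_center 0.76 z 39.7 [670.5  30.4  80.8  41.7  89.3]
mat 15 [6.716e+02 2.850e+01 1.688e+02 2.871e+02 5.000e-01]
mat 7 [664.4  32.7 164.5 283.    4.9]
```

View pics/w11.png

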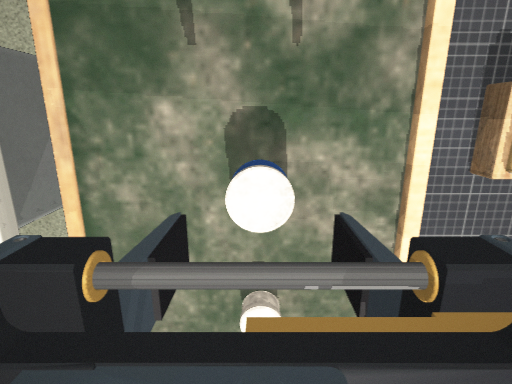

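```bash
python3 -m pendant '{"translation":[[0,-1,10],[0,0,25],[0,0,28],[0,0,28],[0,0,20],[0,0,10],[0,0,5],[0,0,0]],"roll":[0,0,0,0,0,0,0,0],"hand":[0,0,0,0,0,0,0,0]}' 25
python3 -m pendant '{"translation":[[0,0,0],[0,0,0],[0,0,0],[0,0,0],[0,0,0],[0,0,0],[0,0,0],[0,0,0]],"roll":[0,0,0,0,0,0,0,0],"hand":[100,255,255,255,255,255,255,255]}'
```

```text
time_s: 24.43
ee_pos: [437.8, -33.6, 4.4]
ee_rot: [-179.9, -0.0, 90.9]
force: [-1.0, -0.6, -0.3]
gripper_width: 91.7
gripper_force: 0.0
time_s: 25.1
ee_pos: [438.9, -33.7, 5.8]
ee_rot: [179.9, 0.0, 90.9]
force: [-0.8, 0.5, 6.2]
gripper_width: 61.4
gripper_force: 25.0
```

```bash
python3 -m pendant '{"translation":[[0,0,-5],[0,0,-10],[0,0,-20],[0,0,-30],[0,0,-35],[0,0,0],[0,0,0],[0,0,0]],"roll":[0,0,0,0,0,0,0,0],"hand":[255,255,255,255,255,255,255,255]}'
python3 -m pendant '{"translation":[[18,29,0],[18,29,0],[18,29,0],[18,29,0],[18,29,0],[18,29,0],[18,29,0],[18,29,0]],"roll":[0,0,0,0,0,0,0,0],"hand":[255,255,255,255,255,255,255,255]}'
python3 -m pendant '{"translation":[[0,2,0],[0,0,0],[0,0,0],[0,0,0],[0,0,0],[0,0,0],[0,0,0],[0,0,0]],"roll":[0,0,0,0,0,0,0,0],"hand":[255,255,255,255,255,255,255,255]}'
python3 chk.py wrist w12 grease_tin_center mat; python3 chk.py side s12 grease_tin_center
```

```text
time_s: 25.77
ee_pos: [437.3, -33.6, 104.6]
ee_rot: [-179.9, -0.0, 90.9]
force: [-0.1, 0.7, -2.8]
gripper_width: 61.6
gripper_force: 25.0
time_s: 26.43
ee_pos: [667.8, 114.6, 102.1]
ee_rot: [-179.7, 0.1, 90.9]
force: [-0.3, -0.5, -0.0]
gripper_width: 61.3
gripper_force: 25.0
time_s: 27.1
ee_pos: [669.9, 113.5, 105.7]
ee_rot: [180.0, 0.0, 90.8]
force: [1.3, -0.2, -1.0]
gripper_width: 61.8
gripper_force: 25.0
27.1 [669.9 113.5 105.7] [179.98   0.    90.84]
grease_tin_center 0.95 z 145.0 [6.692e+02 1.159e+02 6.140e+01 5.840e+01 3.000e-01]
mat 15 [671.6  79.8 167.6 186.9   1. ]
mat 7 [679.2  76.1 148.2 195.3   1.1]
27.25 [670.1 113.7 105.5] [179.98   0.    90.85]
grease_tin_center 0.87 z 145.5 [675.7 125.2  35.8  61.4  49.5]
```

View pics/w12.png

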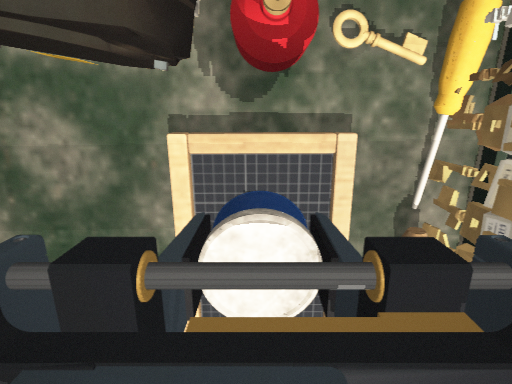

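View pics/s12.png

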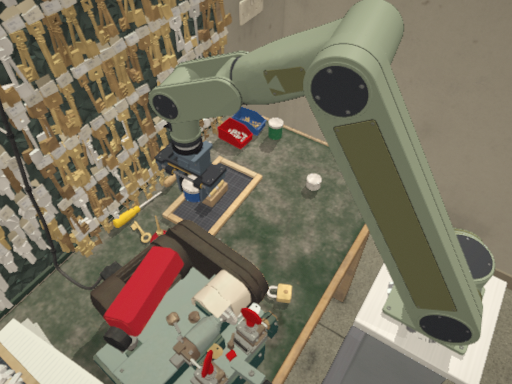

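```bash
python3 -m pendant '{"translation":[[0.5,1,5],[0,0,20],[0,0,25],[0,0,20],[0,0,10],[0,0,6],[0,0,3],[0,0,0]],"roll":[0,0,0,0,0,0,0,0],"hand":[255,255,255,255,255,255,255,255]}'
python3 -m pendant '{"translation":[[0,0,1],[0,0,0.5],[0,0,0],[0,0,0],[0,0,0],[0,0,0],[0,0,0],[0,0,0]],"roll":[0,0,0,0,0,0,0,0],"hand":[255,255,255,255,255,255,255,255]}'
```

```text
time_s: 28.02
ee_pos: [671.5, 114.4, 16.3]
ee_rot: [180.0, 0.0, 90.9]
force: [1.1, 0.2, -1.7]
gripper_width: 61.5
gripper_force: 25.0
time_s: 28.68
ee_pos: [671.2, 114.3, 14.8]
ee_rot: [180.0, 0.0, 90.9]
force: [-0.1, 0.4, -1.3]
gripper_width: 61.1
gripper_force: 25.0
```

```bash
python3 -m pendant '{"translation":[[0,0,0.7],[0,0,0.5],[0,0,0.4],[0,0,0],[0,0,0],[0,0,0],[0,0,0],[0,0,0]],"roll":[0,0,0,0,0,0,0,0],"hand":[255,255,255,255,255,255,255,255]}'
python3 -m pendant '{"translation":[[0,0,0],[0,0,0],[0,0,0],[0,0,0],[0,0,0],[0,0,0],[0,0,0],[0,0,0]],"roll":[0,0,0,0,0,0,0,0],"hand":[70,40,40,30,20,20,20,20]}'
python3 -m pendant '{"translation":[[0,0,-10],[0,0,-20],[0,0,-30],[0,0,-30],[0,0,-20],[0,0,0],[0,0,0],[0,0,0]],"roll":[0,0,0,0,0,0,0,0],"hand":[20,20,20,30,0,0,0,0]}'
python3 chk.py wrist w13 mat grease_tin_center; python3 chk.py side s13 grease_tin_center oil_can_center
```

```text
time_s: 29.35
ee_pos: [671.2, 114.3, 13.1]
ee_rot: [180.0, 0.0, 90.9]
force: [-0.5, -0.1, -2.3]
gripper_width: 61.6
gripper_force: 25.0
time_s: 30.02
ee_pos: [671.2, 114.3, 13.2]
ee_rot: [180.0, 0.0, 90.9]
force: [0.2, -0.4, 0.8]
gripper_width: 84.0
gripper_force: 0.0
time_s: 30.68
ee_pos: [670.4, 114.2, 122.4]
ee_rot: [-179.9, 0.0, 90.9]
force: [-1.2, 0.8, 0.2]
gripper_width: 90.7
gripper_force: 0.0
30.6833 [670.4 114.2 122.4] [-1.7991e+02  2.0000e-02  9.0860e+01]
mat 15 [671.9  62.4 167.8 222.1   0.9]
mat 7 [665.1  58.8 147.6 228.5   0.8]
grease_tin_center 0.94 z 52.1 [6.706e+02 1.142e+02 6.150e+01 6.230e+01 5.000e-01]
30.8333 [670.2 114.2 121.4] [-1.7982e+02  3.0000e-02  9.0860e+01]
grease_tin_center 0.78 z 53.3 [670.3 115.9  60.3  60.9  36.6]
```

View pics/w13.png

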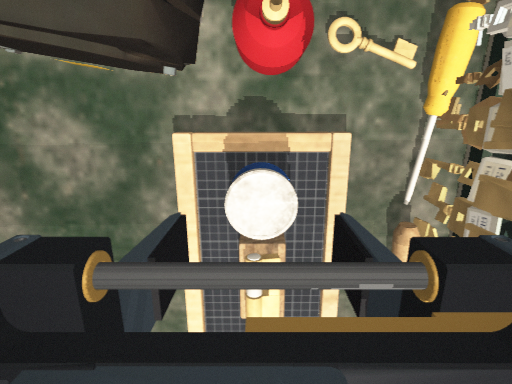

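```bash
python3 -m pendant '{"translation":[[-26,-21,0],[-26,-21,0],[-26,-21,0],[-26,-21,0],[-26,-21,0],[-26,-21,0],[-26,-21,0],[-26,-21,0]],"roll":[0,0,0,0,0,0,0,0],"hand":[0,0,0,0,0,0,0,0]}'
python3 -m pendant '{"translation":[[-26,-21,0],[-26,-21,0],[-20,-15,0],[-10,-9,0],[0,0,0],[0,0,0],[0,0,0],[0,0,0]],"roll":[0,0,0,0,0,0,0,0],"hand":[0,0,0,0,0,0,0,0]}'
python3 chk.py wrist w14 pin_tin_center; python3 chk.py top t14 lock_cylinder_center block_center mat grease_tin_center
```

```text
time_s: 31.65
ee_pos: [505.1, -97.2, 122.9]
ee_rot: [-180.0, 0.0, 90.9]
force: [0.6, -0.7, 1.0]
gripper_width: 91.4
gripper_force: 0.0
time_s: 32.32
ee_pos: [442.3, -178.5, 123.1]
ee_rot: [180.0, -0.0, 90.9]
force: [-0.1, -0.3, 0.3]
gripper_width: 91.3
gripper_force: 0.0
32.3167 [ 442.3 -178.5  123.1] [ 1.7998e+02 -1.0000e-02  9.0920e+01]
pin_tin_center 0.56 z 31.3 [ 442.  -179.1   45.5   45.6   71. ]
32.4167 [ 442.2 -178.5  123.1] [179.99  -0.    90.94]
lock_cylinder_center 0.88 z 54.6 [671.3  28.8  29.9  67.4   2.4]
block_center 0.84 z 39.7 [6.724e+02 2.980e+01 4.420e+01 8.380e+01 5.000e-01]
mat 15 [671.9  28.4 168.6 287.5   0.7]
mat 7 [6.674e+02 2.900e+01 1.587e+02 2.523e+02 5.000e-01]
grease_tin_center 0.92 z 53.7 [670.1 111.8  61.1  60.    2.3]
```

View pics/w14.png

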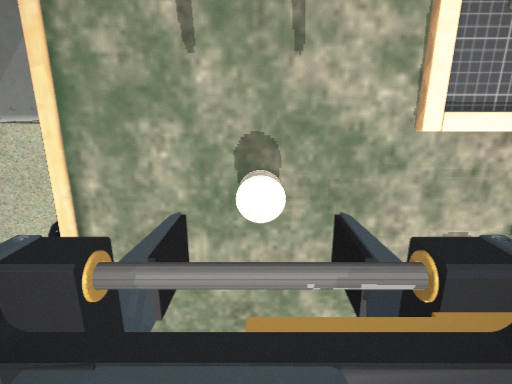

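```bash
python3 -m pendant '{"translation":[[-0.5,0,10],[0,0,25],[0,0,28],[0,0,25],[0,0,17],[0,0,10],[0,0,3],[0,0,0]],"roll":[0,0,0,0,0,0,0,0],"hand":[0,0,0,0,0,0,0,0]}' 25
python3 -m pendant '{"translation":[[0,0,0],[0,0,0],[0,0,0],[0,0,0],[0,0,0],[0,0,0],[0,0,0],[0,0,0]],"roll":[0,0,0,0,0,0,0,0],"hand":[100,200,255,255,255,255,255,255]}'
python3 -m pendant '{"translation":[[0,0,0],[0,0,-5],[0,0,-10],[0,0,-20],[0,0,-30],[0,0,-35],[0,0,0],[0,0,0]],"roll":[0,0,0,0,0,0,0,0],"hand":[255,255,255,255,255,255,255,255]}'
```

```text
time_s: 33.33
ee_pos: [441.2, -179.5, 4.5]
ee_rot: [-179.9, -0.0, 90.9]
force: [0.2, -0.4, 0.4]
gripper_width: 91.2
gripper_force: 0.0
time_s: 34.0
ee_pos: [441.7, -179.7, 5.3]
ee_rot: [180.0, 0.0, 90.9]
force: [-0.8, -0.1, 1.9]
gripper_width: 44.6
gripper_force: 25.0
time_s: 34.67
ee_pos: [442.7, -180.1, 107.0]
ee_rot: [179.8, 0.1, 90.9]
force: [-0.5, 0.0, -1.1]
gripper_width: 43.9
gripper_force: 25.0
```

```bash
python3 -m pendant '{"translation":[[15,29,0],[15,29,0],[15,29,0],[15,29,0],[15,29,0],[15,29,0],[15,29,0],[15,29,0]],"roll":[0,0,0,0,0,0,0,0],"hand":[255,255,255,255,255,255,255,255]}'
python3 -m pendant '{"translation":[[2,2,0],[0,0,0],[0,0,0],[0,0,0],[0,0,0],[0,0,0],[0,0,0],[0,0,0]],"roll":[0,0,0,0,0,0,0,0],"hand":[255,255,255,255,255,255,255,255]}'
python3 chk.py wrist w15 pin_tin_center mat block_center lock_cylinder_center
```

```text
time_s: 35.33
ee_pos: [671.6, -55.1, 102.6]
ee_rot: [-179.7, -0.0, 90.9]
force: [-0.2, -1.0, -0.8]
gripper_width: 44.0
gripper_force: 25.0
time_s: 36.0
ee_pos: [673.4, -54.5, 105.5]
ee_rot: [180.0, 0.0, 90.8]
force: [-0.1, -0.1, -1.0]
gripper_width: 44.4
gripper_force: 25.0
36.0 [673.4 -54.5 105.5] [1.7998e+02 1.0000e-02 9.0830e+01]
pin_tin_center 0.64 z 131.4 [674.2 -53.3  42.4  45.9  34.1]
mat 15 [673.    1.4 167.6 211.8   0.9]
mat 7 [672.9   6.5 133.  206.5   0.9]
block_center 0.72 z 38.6 [672.9  30.3  45.1  84.6   0.8]
lock_cylinder_center 0.97 z 54.3 [669.7  29.7  26.   68.    2.4]
```

View pics/w15.png

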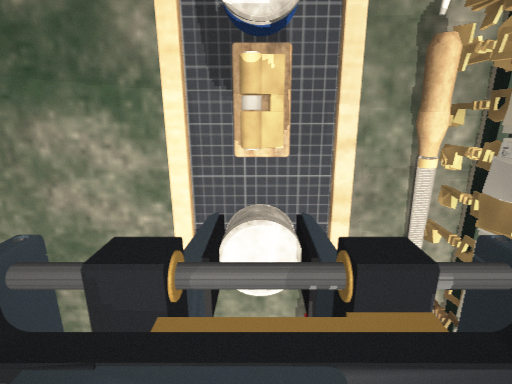

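```bash
python3 -m pendant '{"translation":[[-0.5,0,5],[0,0,20],[0,0,25],[0,0,20],[0,0,11],[0,0,6],[0,0,3],[0,0,0]],"roll":[0,0,0,0,0,0,0,0],"hand":[255,255,255,255,255,255,255,255]}'
python3 -m pendant '{"translation":[[0,0,1],[0,0,0.5],[0,0,0],[0,0,0],[0,0,0],[0,0,0],[0,0,0],[0,0,0]],"roll":[0,0,0,0,0,0,0,0],"hand":[255,255,255,255,255,255,255,255]}'
```

```text
time_s: 36.92
ee_pos: [674.0, -54.7, 15.1]
ee_rot: [180.0, 0.0, 90.9]
force: [0.0, -0.2, -1.1]
gripper_width: 44.5
gripper_force: 25.0
time_s: 37.58
ee_pos: [673.8, -54.6, 13.7]
ee_rot: [180.0, 0.0, 90.9]
force: [0.2, -0.2, -0.7]
gripper_width: 44.1
gripper_force: 25.0
```

Lower the last millimetre, release, rise, and back away for a full check.

```bash
python3 -m pendant '{"translation":[[0,0,0.7],[0,0,0.5],[0,0,0.3],[0,0,0],[0,0,0],[0,0,0],[0,0,0],[0,0,0]],"roll":[0,0,0,0,0,0,0,0],"hand":[255,255,255,255,255,255,255,255]}'
python3 -m pendant '{"translation":[[0,0,0],[0,0,0],[0,0,0],[0,0,0],[0,0,0],[0,0,0],[0,0,0],[0,0,0]],"roll":[0,0,0,0,0,0,0,0],"hand":[80,60,60,60,60,60,60,60]}'
python3 -m pendant '{"translation":[[0,0,-10],[0,0,-20],[0,0,-30],[0,0,-40],[0,0,-40],[0,0,-40],[0,0,-40],[0,0,-40]],"roll":[0,0,0,0,0,0,0,0],"hand":[60,60,60,60,60,60,60,60]}'
python3 -m pendant '{"translation":[[0,-20,-10],[0,-20,-10],[0,-20,-10],[0,-10,-10],[0,0,0],[0,0,0],[0,0,0],[0,0,0]],"roll":[0,0,0,0,0,0,0,0],"hand":[60,60,60,60,60,60,60,60]}'
python3 chk.py wrist w16 pin_tin_center mat block_center lock_cylinder_center grease_tin_center oil_can_center; python3 chk.py side s16 pin_tin_center block_center lock_cylinder_center grease_tin_center polish_tin_center
python3 - <<'E'
import cv2;i=cv2.imread('pics/s16.png')[80:300,80:340];cv2.imwrite('pics/s16c.png',cv2.resize(i,None,fx=2.5,fy=2.5))
E
```

```text
time_s: 38.25
ee_pos: [673.7, -54.7, 12.2]
ee_rot: [-180.0, 0.0, 90.9]
force: [0.2, 0.3, -0.3]
gripper_width: 44.0
gripper_force: 25.0
time_s: 38.92
ee_pos: [673.8, -54.7, 12.2]
ee_rot: [180.0, 0.0, 90.9]
force: [-0.1, -1.0, -0.7]
gripper_width: 69.6
gripper_force: 0.0
time_s: 39.58
ee_pos: [673.1, -54.6, 275.3]
ee_rot: [179.9, 0.0, 90.9]
force: [0.5, 0.2, -0.8]
gripper_width: 69.9
gripper_force: 0.0
time_s: 40.25
ee_pos: [604.3, -55.6, 310.9]
ee_rot: [-179.9, -0.0, 90.9]
force: [0.1, -0.4, 0.6]
gripper_width: 69.7
gripper_force: 0.0
40.25 [604.3 -55.6 310.9] [-1.7991e+02 -1.0000e-02  9.0870e+01]
pin_tin_center 0.86 z 38.3 [672.8 -54.2  43.7  45.5  28.5]
mat 15 [672.4  29.7 167.9 286.4   0.9]
mat 7 [673.2  29.6 131.9 254.    1. ]
block_center 0.81 z 38.7 [6.724e+02 3.030e+01 4.470e+01 8.490e+01 5.000e-01]
lock_cylinder_center 0.59 z 54.2 [670.6  29.1  27.7  65.8   1.2]
grease_tin_center 0.66 z 52.4 [670.6 113.9  63.1  60.4  35. ]
40.6 [603.9 -55.7 311.8] [-179.97    0.     90.86]
pin_tin_center 0.46 z 39.0 [673.2 -53.6  43.5  46.2  34.4]
block_center 0.53 z 39.3 [670.   32.9  81.7  43.6  87.8]
lock_cylinder_center 0.79 z 54.7 [671.8  30.6  68.   29.7  89. ]
grease_tin_center 0.64 z 53.1 [670.  116.2  60.8  60.5  32.9]
polish_tin_center 0.78 z 59.3 [ 661.2 -313.1   49.7   46.8   80.9]
```

View pics/w16.png

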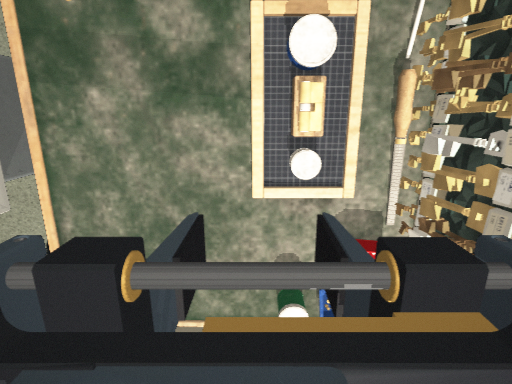

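View pics/s16c.png

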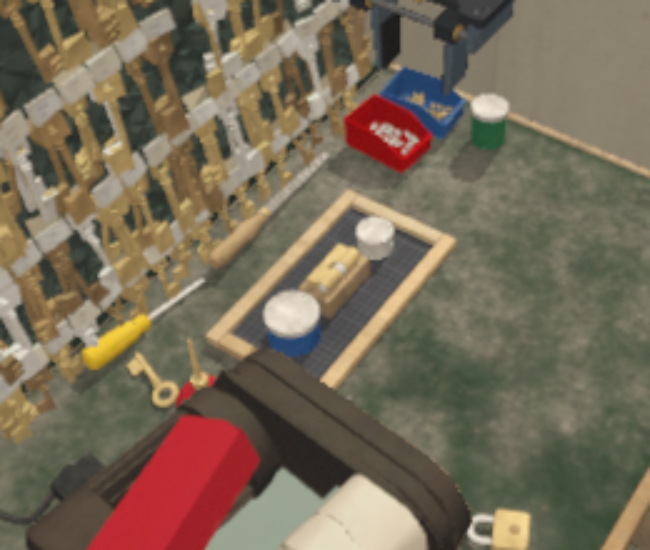

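The wrist view shows both tins and the block with the cylinder in line down the middle of the mat: grease tin at (312,40), cylinder on block at (309,106), pin tin at (305,164). The side crop shows everything upright and the two bystanders in place.

```bash
python3 -c "from workcell import env; print(env.job_done())"
```

```text
the job is handed in; nothing more can be done
None
```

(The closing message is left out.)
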